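# Ready the catch pot and crack the sealed dry box

## Robot

A 6-joint arm with a two-finger parallel gripper is mounted at the origin on the work surface. World frame = base frame: x ahead of the robot, y to its left, z up, the work surface at z = 0. Lengths are in mm, angles in degrees, forces in N, time in s.
With the tool pointing down it reaches from about 350 to 775 mm from the base axis. Payload 7.3 kg.
Tool frame: the origin (TCP) lies between the finger pads; the fingertips stand 14 mm ahead of it and the grasp point (between the pads) lies 5 mm behind it; z points along the fingers, y is the line along which they close (so a half turn about z gives the same grasp; the last joint's range is limited). The gripper opens to 92 mm and grips with 3 to 60 N. Pads are 19 mm wide; open, the fingers measure 130 mm over their backs; the gripper's body (75 mm by 190 mm) begins 47 mm behind the grasp point.
Start: joints at [-72.135, 19.595, 87.324, -0, 73.075, -8.365], TCP at [232.061, -470.947, 240.741] pointing down, gripper open.
Joint ranges: [-145.02, 145.02], [-44.19, 115.74], [2.07, 154.8], [-57.11, 237.11], [16.16, 152.29], [-177.93, 177.93]. Speed limits (degrees/s): [147.25, 147.25, 180, 180, 180, 180].

## Interface

Orientations are given as a 3x3 rotation matrix whose columns are the frame's x, y, z axes.
In Python, from station import get_obs, optics, close_job gives the robot as it stands. The module is installed in compiled form; this text tells all that it offers.
- The arm moves only by the tool apply_moves, never from a script. Its argument "increments" is a list that holds one entry, the list of rows, each a list of 7 numbers: the shift along the tool's x, y, z in units of 25 mm (1.0 is 25 mm), then the turn, a rotation vector about the tool's x, y, z in units of 6 degrees (1.0 is 6 degrees), then the finger opening in mm, from 0 to 91.8. A call has 1 to 8 rows; each row shifts and turns the commanded pose from where the row before left it, along the tool's axes as they then stand; what a row does not reach is not made up. A row lasts 1/12 s, in which the tool goes at most 41.7 mm and 7.16 degrees, less where a joint would pass 70% of its speed; a pose out of reach is approached as far as the arm can. A call is refused whole if a number of a shift passes 1 or a number of a turn 1, either way. A call with a gripper value outside its range is refused whole. The fingers move at their own pace and stop on an object; the grip force is fixed at half the most. Time passes only in rows, so rows that do not move let the fingers close. It gives the time, the measured TCP pose, the force, the opening and the grip force at its end, in the units of the state.
- get_obs(): the state, without advancing time (a new reading comes with each control period).
- optics.read_camera(name): name is "side" or "top"; returns a dict with "image" (400x640x3 uint8, red, green, blue), "z_map" (400x640 float32, mm along the optical axis (not along the pixel's ray), 0 where there is no reading), "fovy" (degrees; the focal length in pixels is half the picture's height over the tangent of half this angle, whatever the lens; pixels are square), "cx", "cy" (the principal point, pixels), "R" (3x3) and "t" (3): a world point X has camera coordinates R X + t. Camera axes: x right, y down, z forward; pixel columns grow to the right and rows downward; lengths in mm; the calibration is good to about 2 mm. A picture is of the moment at which its call begins.
- close_job(): hands the job in; it is judged then, once.
The state is a dict: "time_s": time; "joints": joint angles; "dq": joint speeds; "joint_efforts": joint torques, N m; "ee_pos": TCP position; "ee_rot": TCP orientation; "ft_force": force on the tool from outside, world axes, zero at the start; "torque": the same for the moment, N m; "opening": finger opening in mm; "finger_force": force on a finger pad.
Only numpy, scipy, OpenCV 4.12 (cv2) and the standard library are available. Lean on these libraries where they do the work, as an engineer would, in place of code of your own. Each camera call takes 0.05 s, during which the arm holds its last target. There are 200 camera calls.

## Task

Get the dry-storage box ready for unloading the finished rings. First turn the square porcelain pot, which is standing mouth-down on its cork mat, mouth-up on the mat and let go of it; then pull the box's lid free of its sticky seal by the black grip and hold it just ajar, about 20 mm at the front edge, without letting it fly wide open (never more than about 50 mm). Finish while still holding the lid ajar like that; leave everything else on the bench where it is.

Things in the scene. Friction and masses are not known exactly. Their poses are not given: they have to be found in the camera images.
- pot: square white porcelain pot, open at one end: 46 x 46 mm outside, 56 mm from mouth to closed bottom, walls 4 mm, 0.1 to 0.17 kg. Origin at the centre of its mouth (rim plane); z points from the mouth to the closed bottom, so z up is mouth-down (the start); its centre lies 28 mm along z. x and y are normal to its flat side walls; it lies stably on any of them. (Not the round white cup.)
- mat: fixed square cork mat 170 x 170 mm, 4 mm thick; origin at the centre of its underside, on the bench top (so its top is 4 mm above the origin), x and y along its edges. The pot starts on it.
- drybox: fixed aluminium dry-storage box, 160 (x) x 180 (y) x 90 mm to the top of its black gasket; origin at the centre of its underside, z up, front faces its -x. A grey lid 12 mm thick lies on the gasket, hinged along the rear (+x) edge, top of the shut lid 102 mm above the origin.
- lid (a joint): opening angle of the box's lid, rad: 0 shut (start), grows as the front edge rises (0.1 rad = 16 mm), stop at 0.5. The tight seal holds it: pulling up at the grip takes 14 to 20 N at the peak, within the first 0.01 rad; it snaps free by 0.04 rad, leaving only the lid's weight (about 2 N at the grip). Let go, the lid drops back to 0.05 rad or less.
- lid_grip (a point): point in the middle of the black upright block on top of the lid near its front edge, 22 mm above the lid's top and 125 mm in front of the hinge line. The block is 16 mm thick along the box's y (pinch it across this), 34 mm long along x and stands 36 mm above the lid. Axes as the box's when shut; they tilt with the lid, about y.
- lid_hinge (a point): point on the lid's hinge line at the middle of the rear edge, 90 mm above the bench, level with the underside of the shut lid; y along the hinge line; turns with the lid.
- bench_block: bystander: loose square steel block 64 x 64 x 20 mm; origin at the centre of its underside
- spool: bystander: loose empty white plastic spool 50 mm across, 32 mm high; origin at the centre of its underside
- round_cup: bystander: loose round white cup, mouth-up, 72 mm across the rim, 70 mm high; origin at the centre of its underside
- pliers: bystander: loose pliers with red handles lying flat, about 140 mm long, 12 mm high; origin under the pivot
- ring_clamp: bystander: loose wooden ring clamp lying flat, 135 x 30 x 22 mm; origin at the centre of its underside
Not all that is in view belongs to the job. What is shaped like the pot but purple is not meant.

How it is judged:
By the outcome, as a careful person would: the job done as asked, in the order asked, and still so for the second after the job is handed in, while the arm keeps its last pose, push and grip.
It also fails if it takes over 72 s, if anything falls off the work surface, if the arm or the gripper's body presses on something with over 40 N, if the wrist force passes 120 N, or if a joint passes its speed limit or range.

## Working session

There is one attempt and no reset: what is moved stays moved. The work goes in short steps, Python scripts to look and compute and a tool call to move; the robot and the scene stay as the last step left them, time stands still between calls to the robot, and variables do not carry over. Pictures are saved under pics/ and viewed, at most 10 in all, crops included, and the job is handed in when it is done.

Besides the shell and the picture viewer there is one more tool, called after "Request:" as name(argument=value, ...) on one line, values as JSON. apply_moves: Moves the arm, as the interface text tells. Its arguments: {"type":"object","properties":{"increments":{"type":"array"}},"required":["increments"]}

```bash
mkdir -p pics
python3 - <<'E'
from station import get_obs, optics
import cv2,numpy as np
for n in("side","top"):
    c=optics.read_camera(n); cv2.imwrite(f"pics/{n}0.png",c["image"][:,:,::-1])
    print(n,c["fovy"],c["cx"],c["cy"],np.round(c["R"],3).tolist(),np.round(c["t"],1), (c["z_map"]>0).mean())
o=get_obs();print({k:np.round(v,2).tolist() for k,v in o.items()})
E
```

```text
side 49.38190934566596 322.01085769159414 186.5636583145963 [[-0.997, -0.074, -0.019], [-0.044, 0.76, -0.648], [0.062, -0.645, -0.761]] [ 569.1   97.4 1127.9] 0.99610546875
top 57.55851566162201 316.782380739325 203.6212898268565 [[-0.001, -1.0, -0.026], [-0.996, 0.004, -0.087], [0.087, 0.026, -0.996]] [ 22.9 582.7 998.1] 0.99601171875
{'time_s': 0.1, 'joints': [-72.13, 19.63, 87.37, 0.0, 73.08, -8.36], 'dq': [0.07, -0.13, -0.09, -0.0, -0.01, -0.02], 'joint_efforts': [0.0, -43.2, -24.47, 0.07, 0.05, -0.0], 'ee_pos': [231.96, -470.61, 240.13], 'ee_rot': [[0.9, 0.44, -0.0], [0.44, -0.9, 0.0], [0.0, -0.0, -1.0]], 'ft_force': [-0.17, -0.07, -0.44], 'torque': [0.0, 0.04, -0.04], 'finger_force': 0.0, 'opening': 92.33}
```

View pics/side0.png

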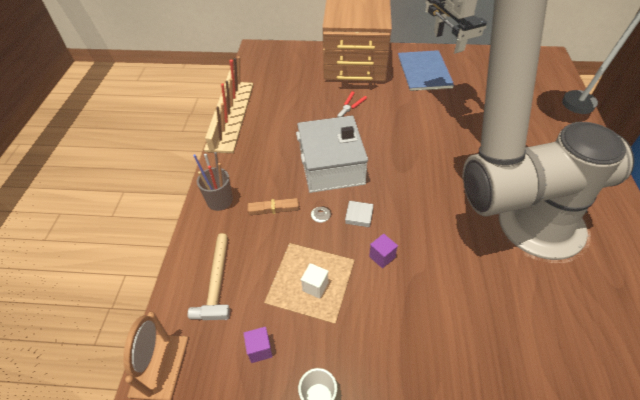

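View pics/top0.png

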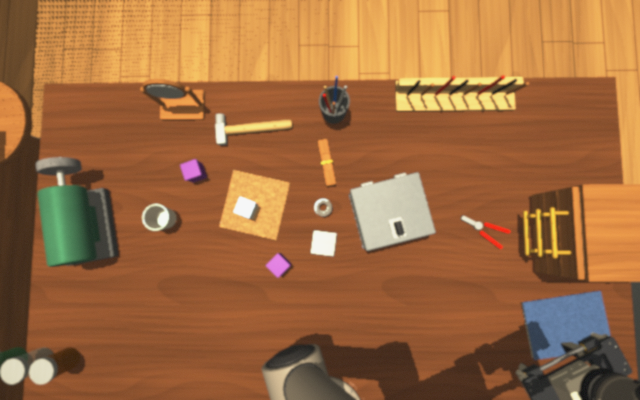

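Side view: the pot is the white cube at (315,281) on the cork mat, and the box is at (333,152) with its black grip at (347,132). Top view: the pot is at (245,208), the box at (392,212) and the grip at (398,228).

These could be mistaken for the pot (side pixels):
- round white cup (318,388)
- steel block (359,214)
- spool (320,214)
- purple cubes (383,250) and (258,345)

I choose the white square on the mat.

```bash
cat > h.py <<'E'
from station import get_obs, optics
import cv2,numpy as np
def cam(n):
    c=optics.read_camera(n); f=200/np.tan(np.radians(c["fovy"]/2)); R=np.array(c["R"]);t=np.array(c["t"])
    v,u=np.mgrid[:400,:640]; z=c["z_map"]; P=np.dstack([(u-c["cx"])/f*z,(v-c["cy"])/f*z,z])
    c["W"]=(P-t)@R; c["f"]=f; c["C"]=-R.T@t; c["hsv"]=cv2.cvtColor(c["image"],cv2.COLOR_RGB2HSV); return c
def ray(c,u,v):
    d=np.array(c["R"]).T@np.array([(u-c["cx"])/c["f"],(v-c["cy"])/c["f"],1]); return c["C"],d/np.linalg.norm(d)
def tri(c1,p1,c2,p2):
    a,d=ray(c1,*p1);b,e=ray(c2,*p2); s=np.linalg.lstsq(np.c_[d,-e],b-a,rcond=None)[0]
    q,r=a+s[0]*d,b+s[1]*e; return (q+r)/2,np.linalg.norm(q-r)
def blob(m,seed):
    n,l,st,ce=cv2.connectedComponentsWithStats(m.astype(np.uint8)); k=l[seed[1],seed[0]]
    if k==0:
        i=1+np.argmin(np.linalg.norm(ce[1:]-seed,axis=1)); k=i
    return l==k
def rect(W,m):
    (x,y),(w,h),a=cv2.minAreaRect(W[m][:,:2].astype(np.float32)); return np.round([x,y,w,h,a],1),np.round(np.median(W[m][:,2]),1)
E
python3 - <<'E'
from h import *
S=cam("side");T=cam("top")
ims=[]
for n,c,pot,mat,box,grip in(("side",S,(315,277),(290,270),(325,145),(347,131)),("top",T,(245,208),(270,190),(375,205),(398,228))):
    W=c["W"];H,Sa,V=[c["hsv"][:,:,i].astype(int) for i in range(3)]
    for nm,lo,hi,seed,ex in(("pot",54,68,pot,Sa<70),("mat",0,12,mat,(H>10)&(H<25)&(Sa>60)&(V>150)),("lid",95,110,box,V>60),("grip",128,150,grip,V<256)):
        m=blob((W[:,:,2]>lo)&(W[:,:,2]<hi)&ex,seed); 
        c[nm]=np.argwhere(m).mean(0)[::-1]
        print(n,nm,m.sum(),c[nm].round(1),*rect(W,m),np.round(np.median(W[m],axis=0),1))
    ims.append(cv2.resize(c["image"][pot[1]-50:pot[1]+50,pot[0]-50:pot[0]+50],(400,400)))
for nm in("pot","lid","grip"): print(nm,tri(S,S[nm],T,T[nm]))
cv2.imwrite("pics/crop1.png",np.hstack(ims)[:,:,::-1])
# other objects: everything 8mm+ above bench within region, top view
W=T["W"];m=(W[:,:,2]>9)&(W[:,:,2]<200)&(W[:,:,0]>250)
n,l,st,ce=cv2.connectedComponentsWithStats(m.astype(np.uint8))
for i in range(1,n):
    if st[i,4]>60: print(ce[i].round(),*rect(W,l==i),W[l==i][:,2].max().round())
E
```

```text
side pot 416 [314.7 275.6] [570.3 218.   48.5  47.3  67.5] 60.6 [569.6 219.3  60.6]
side mat 63950 [367.6 263.9] [ 4.1570e+02 -1.8480e+02  1.0768e+03  1.3274e+03  2.0000e-01] 1.7 [465.6 189.5   1.7]
side lid 2730 [330.3 143.2] [ 558.9 -175.3  171.3  188.6   14.2] 102.7 [ 560.4 -161.6  102.7]
side grip 82 [347.7 129.5] [ 512.5 -187.4   33.4   17.5   12.4] 137.2 [ 511.8 -183.7  137.2]
top pot 287 [243.8 206.9] [571.5 219.8  46.4  45.5  68.3] 60.6 [571.3 219.4  60.6]
top mat 12037 [227.2 205.7] [572.6 374.4 945.8 404.1  88.9] 2.0 [590.1 264.5   2. ]
top lid 4428 [391.6 210.2] [ 560.6 -174.3  170.7  184.7   14.1] 102.2 [ 558.9 -172.3  102.2]
top grip 95 [399.1 227.2] [ 513.8 -185.8   33.5   15.9   15.5] 138.0 [ 514.1 -185.1  138. ]
pot (array([570.55267085, 219.55827232,  60.64207101]), np.float64(1.627824038211982))
lid (array([ 559.0229863 , -175.9874967 ,   91.27397746]), np.float64(0.11600461659363268))
grip (array([ 512.95118349, -185.66715338,  135.61241109]), np.float64(1.289764795662567))
[457.  93.] [ 893.  -377.2  341.3   86.3   87.9] 15.8 177.0
[334. 102.] [856.  -26.3  81.6  81.9  40.2] 78.0 175.0
[174.  99.] [878.2 419.9  88.3 132.1   1.4] 16.9 179.0
[246. 127.] [818.8 208.7  87.3 222.5  10. ] 24.5 32.0
[326. 162.] [702.9  -5.  134.7  30.4  10.8] 21.8 27.0
[ 73. 217.] [558.8 684.1 275.7 137.7  10.6] 125.7 157.0
[193. 170.] [677.4 372.7  46.9  48.1  20.4] 55.4 62.0
[391. 211.] [ 561.2 -174.2  172.   184.7   14.1] 102.2 143.0
[579. 232.] [ 500.4 -628.4  187.9  220.4   89.8] 185.7 200.0
[245. 208.] [571.5 219.8  46.4  45.5  68.3] 60.0 65.0
[157. 217.] [545.6 459.5  72.1  68.2  89.5] 49.9 74.0
[472. 222.] [ 529.2 -410.8   60.8   19.5   67.5] 11.6 18.0
[323. 243.] [473.2   4.6  64.   63.8  82.7] 20.2 26.0
[490. 239.] [ 483.1 -462.4   68.8    9.9   52.8] 10.4 16.0
[278. 264.] [415.  127.6  45.8  46.3  44.8] 56.0 61.0
[567. 310.] [ 281.4 -652.9   93.6  216.9    8.5] 13.6 20.0
```

View pics/crop1.png

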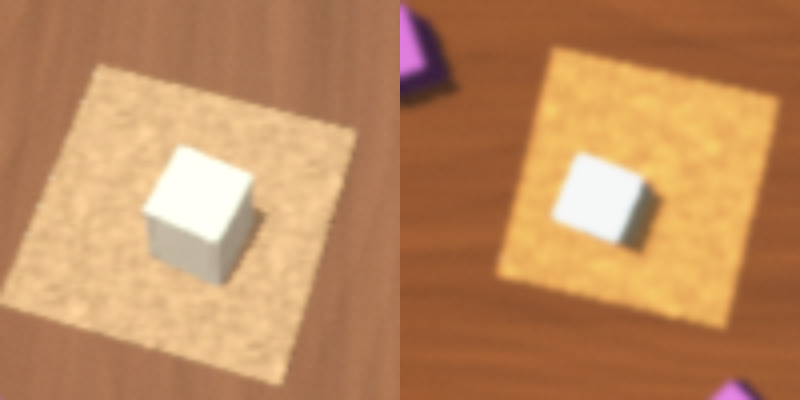

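```bash
cat > plan.py <<'E'
# usage: plan.py gx gy gz psi alpha nrows opening  -> rows (grasp-point target)
import sys,numpy as np
from scipy.spatial.transform import Rotation as Ro
from station import get_obs
gx,gy,gz,psi,al,n,op=map(float,sys.argv[1:8]);n=int(n)
o=get_obs();p=np.array(o["ee_pos"]);R=Ro.from_matrix(o["ee_rot"])
c,s=np.cos(np.radians(psi)),np.sin(np.radians(psi))
Rt=Ro.from_matrix(np.array([[c,s,0],[s,-c,0],[0,0,-1.]]))*Ro.from_euler("y",al,degrees=True)
G=lambda p,R:p-R.apply([0,0,5]); P=lambda g,R:g+R.apply([0,0,5])
g0=G(p,R);gt=np.array([gx,gy,gz]);w=(R.inv()*Rt).as_rotvec()/n
wr=np.round(np.degrees(w)/6,2)
for k in range(n):
    R2=R*Ro.from_rotvec(np.radians(wr*6)); p2=P(g0+(gt-g0)*(k+1)/n,R2)
    sh=np.round(R.inv().apply(p2-p)/25,2); p=p+R.apply(sh*25);R=R2
    if k%8==0:print()
    print([*sh.tolist(),*wr.tolist(),op],end=", ")
print("\njoints",np.round(o["joints"],1),"end",p.round(1),"F",np.round(o["ft_force"],1),"t",o["time_s"],"open",o["opening"])
E
python3 plan.py 571 219 150 158 -15 32 91
```

```text
[0.76, -0.58, 0.12, -0.09, -0.04, -0.68, 91.0], [0.8, -0.53, 0.11, -0.09, -0.04, -0.68, 91.0], [0.84, -0.48, 0.1, -0.09, -0.04, -0.68, 91.0], [0.87, -0.41, 0.1, -0.09, -0.04, -0.68, 91.0], [0.89, -0.35, 0.09, -0.09, -0.04, -0.68, 91.0], [0.92, -0.28, 0.08, -0.09, -0.04, -0.68, 91.0], [0.94, -0.22, 0.07, -0.09, -0.04, -0.68, 91.0], [0.95, -0.16, 0.07, -0.09, -0.04, -0.68, 91.0], 
[0.97, -0.08, 0.07, -0.09, -0.04, -0.68, 91.0], [0.96, -0.02, 0.06, -0.09, -0.04, -0.68, 91.0], [0.97, 0.05, 0.05, -0.09, -0.04, -0.68, 91.0], [0.95, 0.11, 0.05, -0.09, -0.04, -0.68, 91.0], [0.95, 0.19, 0.05, -0.09, -0.04, -0.68, 91.0], [0.94, 0.25, 0.05, -0.09, -0.04, -0.68, 91.0], [0.91, 0.32, 0.05, -0.09, -0.04, -0.68, 91.0], [0.89, 0.38, 0.04, -0.09, -0.04, -0.68, 91.0], 
[0.86, 0.44, 0.05, -0.09, -0.04, -0.68, 91.0], [0.82, 0.51, 0.05, -0.09, -0.04, -0.68, 91.0], [0.79, 0.56, 0.04, -0.09, -0.04, -0.68, 91.0], [0.75, 0.61, 0.06, -0.09, -0.04, -0.68, 91.0], [0.7, 0.67, 0.05, -0.09, -0.04, -0.68, 91.0], [0.65, 0.71, 0.06, -0.09, -0.04, -0.68, 91.0], [0.61, 0.76, 0.06, -0.09, -0.04, -0.68, 91.0], [0.54, 0.8, 0.07, -0.09, -0.04, -0.68, 91.0], 
[0.49, 0.83, 0.07, -0.09, -0.04, -0.68, 91.0], [0.43, 0.87, 0.08, -0.09, -0.04, -0.68, 91.0], [0.37, 0.89, 0.08, -0.09, -0.04, -0.68, 91.0], [0.3, 0.92, 0.09, -0.09, -0.04, -0.68, 91.0], [0.24, 0.93, 0.1, -0.09, -0.04, -0.68, 91.0], [0.17, 0.95, 0.11, -0.09, -0.04, -0.68, 91.0], [0.1, 0.96, 0.12, -0.09, -0.04, -0.68, 91.0], [0.03, 0.96, 0.12, -0.09, -0.04, -0.68, 91.0], 
joints [-72.1  19.6  87.4  -0.   73.1  -8.4] end [572.3 218.5 145.3] F [ 0.3 -0.2  0. ] t 0.2 open 91.74061261407456
```

Request:
apply_moves(increments=[[[0.76,-0.58,0.1,-0.09,-0.04,-0.68,91],[0.8,-0.53,0.1,-0.09,-0.04,-0.68,91],[0.84,-0.48,0.1,-0.09,-0.04,-0.68,91],[0.87,-0.41,0.1,-0.09,-0.04,-0.68,91],[0.89,-0.35,0.1,-0.09,-0.04,-0.68,91],[0.92,-0.28,0.1,-0.09,-0.04,-0.68,91],[0.94,-0.22,0.07,-0.09,-0.04,-0.68,91],[0.95,-0.16,0.07,-0.09,-0.04,-0.68,91]]])

```text
time_s: 0.87
ee_pos: [317.2, -297.9, 216.7]
ee_rot: [[0.515, 0.857, 0.026], [0.856, -0.511, -0.077], [-0.053, 0.062, -0.997]]
ft_force: [0.0, -0.2, -0.7]
opening: 91.1
finger_force: 0.0
```

Request:
apply_moves(increments=[[[0.97,-0.08,0.07,-0.09,-0.04,-0.68,91],[0.96,0,0.06,-0.09,-0.04,-0.68,91],[0.97,0.05,0.05,-0.09,-0.04,-0.68,91],[0.95,0.11,0.05,-0.09,-0.04,-0.68,91],[0.95,0.19,0.05,-0.09,-0.04,-0.68,91],[0.94,0.25,0.05,-0.09,-0.04,-0.68,91],[0.91,0.32,0.05,-0.09,-0.04,-0.68,91],[0.89,0.38,0.04,-0.09,-0.04,-0.68,91]]])

```text
time_s: 1.53
ee_pos: [402.7, -125.8, 192.8]
ee_rot: [[-0.026, 0.996, 0.09], [0.991, 0.038, -0.128], [-0.131, 0.086, -0.988]]
ft_force: [0.0, 0.1, -0.7]
opening: 90.9
finger_force: 0.0
```

```bash
python3 plan.py 571 219 150 158 -15 16 91
```

```text
[0.86, 0.44, 0.05, -0.09, -0.04, -0.68, 91.0], [0.82, 0.51, 0.04, -0.09, -0.04, -0.68, 91.0], [0.78, 0.56, 0.05, -0.09, -0.04, -0.68, 91.0], [0.75, 0.61, 0.05, -0.09, -0.04, -0.68, 91.0], [0.7, 0.67, 0.06, -0.09, -0.04, -0.68, 91.0], [0.65, 0.71, 0.05, -0.09, -0.04, -0.68, 91.0], [0.59, 0.76, 0.07, -0.09, -0.04, -0.68, 91.0], [0.55, 0.79, 0.06, -0.09, -0.04, -0.68, 91.0], 
[0.48, 0.84, 0.07, -0.09, -0.04, -0.68, 91.0], [0.43, 0.86, 0.08, -0.09, -0.04, -0.68, 91.0], [0.36, 0.89, 0.09, -0.09, -0.04, -0.68, 91.0], [0.3, 0.92, 0.09, -0.09, -0.04, -0.68, 91.0], [0.23, 0.93, 0.1, -0.09, -0.04, -0.68, 91.0], [0.17, 0.95, 0.11, -0.09, -0.04, -0.68, 91.0], [0.1, 0.96, 0.11, -0.09, -0.04, -0.68, 91.0], [0.04, 0.95, 0.13, -0.09, -0.04, -0.68, 91.0], 
joints [-24.5   8.3 111.9  -5.7  52.3 -23.1] end [572.1 218.5 145.1] F [ 0.   0.1 -0.7] t 1.5333 open 90.93051429943192
```

j4 goes negative when the tool tilts right, so I'll use the other wall pair. The closing axis is at -22° and the tilt is towards 68°.

```bash
python3 plan.py 597 282 105 68 -45 18 91
```

```text
[0.9, 0.44, 0.13, 0.14, -0.35, 0.18, 91.0], [0.92, 0.43, 0.08, 0.14, -0.35, 0.18, 91.0], [0.93, 0.41, 0.05, 0.14, -0.35, 0.18, 91.0], [0.94, 0.4, 0.01, 0.14, -0.35, 0.18, 91.0], [0.94, 0.38, -0.04, 0.14, -0.35, 0.18, 91.0], [0.95, 0.35, -0.07, 0.14, -0.35, 0.18, 91.0], [0.95, 0.34, -0.12, 0.14, -0.35, 0.18, 91.0], [0.95, 0.32, -0.15, 0.14, -0.35, 0.18, 91.0], 
[0.95, 0.3, -0.2, 0.14, -0.35, 0.18, 91.0], [0.95, 0.28, -0.23, 0.14, -0.35, 0.18, 91.0], [0.95, 0.25, -0.28, 0.14, -0.35, 0.18, 91.0], [0.94, 0.23, -0.31, 0.14, -0.35, 0.18, 91.0], [0.93, 0.21, -0.35, 0.14, -0.35, 0.18, 91.0], [0.92, 0.19, -0.38, 0.14, -0.35, 0.18, 91.0], [0.91, 0.16, -0.43, 0.14, -0.35, 0.18, 91.0], [0.9, 0.14, -0.45, 0.14, -0.35, 0.18, 91.0], 
[0.88, 0.12, -0.5, 0.14, -0.35, 0.18, 91.0], [0.86, 0.09, -0.52, 0.14, -0.35, 0.18, 91.0], 
joints [-24.5   8.3 111.9  -5.7  52.3 -23.1] end [595.6 278.6 101.4] F [ 0.   0.1 -0.7] t 1.5333 open 90.93051429943192
```

Request:
apply_moves(increments=[[[0.9,0.44,0.13,0.14,-0.35,0.18,91],[0.92,0.43,0.08,0.14,-0.35,0.18,91],[0.93,0.41,0.05,0.14,-0.35,0.18,91],[0.94,0.4,0,0.14,-0.35,0.18,91],[0.94,0.38,-0.04,0.14,-0.35,0.18,91],[0.95,0.35,-0.07,0.14,-0.35,0.18,91],[0.95,0.34,-0.12,0.14,-0.35,0.18,91],[0.95,0.32,-0.15,0.14,-0.35,0.18,91]]])

```text
time_s: 2.2
ee_pos: [489.2, 53.8, 152.1]
ee_rot: [[0.135, 0.99, -0.045], [0.904, -0.142, -0.404], [-0.406, 0.014, -0.914]]
ft_force: [-0.2, -0.5, 0.2]
opening: 91.0
finger_force: 0.0
```

Request:
apply_moves(increments=[[[0.95,0.3,-0.2,0.14,-0.35,0.18,91],[0.95,0.28,-0.23,0.14,-0.35,0.18,91],[0.95,0.25,-0.28,0.14,-0.35,0.18,91],[0.94,0.23,-0.31,0.14,-0.35,0.18,91],[0.93,0.21,-0.35,0.14,-0.35,0.18,91],[0.92,0.19,-0.38,0.14,-0.35,0.18,91],[0.91,0.16,-0.43,0.14,-0.35,0.18,91],[0.9,0.14,-0.45,0.14,-0.35,0.18,91]]])

```text
time_s: 2.87
ee_pos: [575.2, 233.4, 111.4]
ee_rot: [[0.244, 0.945, -0.217], [0.717, -0.326, -0.616], [-0.653, -0.005, -0.757]]
ft_force: [0.1, -0.5, 1.1]
opening: 91.1
finger_force: 0.0
```

Request:
apply_moves(increments=[[[0.88,0.12,-0.5,0.14,-0.35,0.18,91],[0.86,0.09,-0.52,0.14,-0.35,0.18,91],[0,0,0,0,0,0,91]]])

```text
time_s: 3.12
ee_pos: [596.6, 280.4, 93.7]
ee_rot: [[0.255, 0.93, -0.265], [0.657, -0.368, -0.658], [-0.709, -0.006, -0.705]]
ft_force: [-0.4, -0.4, -2.5]
opening: 91.0
finger_force: 0.0
```

```bash
python3 plan.py 571 219.3 32 68 -45 6 91
python3 - <<'E'
from h import *
c=cam("top");cv2.imwrite("pics/t2.png",cv2.resize(c["image"][130:290,150:350],(750,600))[:,:,::-1])
E
```

```text
[-0.02, -0.01, 0.64, 0.0, 0.0, 0.01, 91.0], [-0.02, -0.0, 0.63, 0.0, 0.0, 0.01, 91.0], [-0.02, -0.01, 0.64, 0.0, 0.0, 0.01, 91.0], [-0.02, -0.01, 0.64, 0.0, 0.0, 0.01, 91.0], [-0.02, -0.0, 0.63, 0.0, 0.0, 0.01, 91.0], [-0.02, -0.01, 0.64, 0.0, 0.0, 0.01, 91.0], 
joints [ 30.1  66.2  34.9 -28.6 114.3  48. ] end [569.6 216.   28.5] F [-0.4 -0.4 -2.5] t 3.1167 open 91.01475609939396
```

View pics/t2.png

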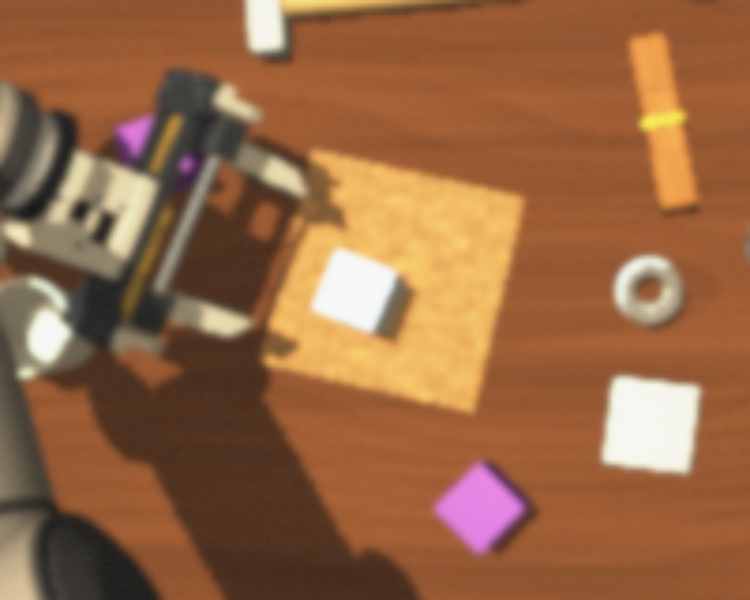

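Top view: the open fingers, near (290,170) and (240,325) in the crop, line up with the pot at (357,290), and the approach is clear. Now I'll descend and close.

Request:
apply_moves(increments=[[[-0.02,0,0.64,0,0,0,91],[-0.02,0,0.64,0,0,0,91],[-0.02,0,0.64,0,0,0,91],[-0.02,0,0.64,0,0,0,91],[-0.02,0,0.64,0,0,0,91],[-0.02,-0.02,0.64,0,0,0,91],[0,0,0,0,0,0,91],[0,0,0,0,0,0,70]]])

```text
time_s: 3.83
ee_pos: [570.0, 211.2, 37.3]
ee_rot: [[0.262, 0.929, -0.263], [0.659, -0.371, -0.655], [-0.705, -0.001, -0.709]]
ft_force: [1.0, -0.0, 0.3]
opening: 87.7
finger_force: 0.0
```

Request:
apply_moves(increments=[[[0,0,0,0,0,0,55],[0,0,0,0,0,0,40],[0,0,0,0,0,0,30],[0,0,0,0,0,0,30],[0,0,0,0,0,0,30],[0,0,0,0,0,0,30],[0,0,0,0,0,0,30]]])

```text
time_s: 4.42
ee_pos: [570.2, 212.3, 36.0]
ee_rot: [[0.261, 0.929, -0.262], [0.659, -0.37, -0.655], [-0.706, -0.001, -0.709]]
ft_force: [-0.1, -0.1, 0.5]
opening: 46.0
finger_force: 30.0
```

```bash
python3 plan.py 571 217 55 68 -15 6 30;  python3 - <<'E'
from h import *
for n in("side","top"):
    c=cam(n);cv2.imwrite(f"pics/{n}3.png",cv2.resize(c["image"][220:340,240:400] if n=="side" else c["image"][150:270,170:330],(400,300))[:,:,::-1])
a=np.hstack([cv2.imread("pics/side3.png"),cv2.imread("pics/top3.png")]);cv2.imwrite("pics/c3.png",a)
E
```

```text
[-0.05, -0.01, -0.08, 0.0, 0.83, 0.01, 30.0], [-0.04, -0.0, -0.08, 0.0, 0.83, 0.01, 30.0], [-0.04, -0.01, -0.09, 0.0, 0.83, 0.01, 30.0], [-0.03, -0.01, -0.1, 0.0, 0.83, 0.01, 30.0], [-0.02, -0.0, -0.09, 0.0, 0.83, 0.01, 30.0], [-0.01, -0.01, -0.1, 0.0, 0.83, 0.01, 30.0], 
joints [ 26.6  61.8  54.6 -28.3  99.1  52.9] end [570.5 215.7  50.2] F [-0.1 -0.1  0.5] t 4.4167 open 45.99784011776784
```

View pics/c3.png

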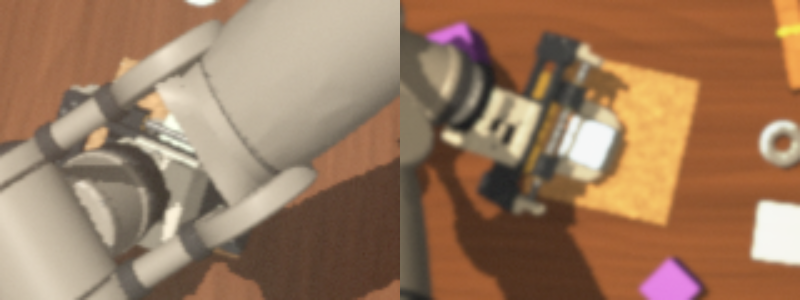

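The grasp is good: opening 46 mm and 30 N, with the pot between the pads in the top view. Now lift and tip it by 90°.

Request:
apply_moves(increments=[[[-0.2,0,-0.2,0,0,0,30],[-0.2,0,-0.2,0,0,0,30],[-0.2,0,-0.2,0,0,0,30],[-0.2,0,-0.2,0,0,0,30],[0.02,0,0,0,0.9,0,30],[0.02,0,0,0,0.9,0,30],[0.02,0,0,0,0.9,0,30],[0.02,0,0,0,0.9,0,30]]])

```text
time_s: 5.18
ee_pos: [571.3, 214.1, 64.4]
ee_rot: [[0.341, 0.929, -0.144], [0.855, -0.37, -0.363], [-0.39, 0.001, -0.921]]
ft_force: [0.9, 0.6, -0.8]
opening: 45.8
finger_force: 30.0
```

```bash
python3 plan.py 568 207 62 68 45 12 30
```

```text
[-0.0, -0.0, 0.03, -0.0, 0.94, 0.0, 30.0], [-0.01, -0.0, 0.03, -0.0, 0.94, 0.0, 30.0], [-0.0, -0.0, 0.03, -0.0, 0.94, 0.0, 30.0], [-0.01, -0.01, 0.03, -0.0, 0.94, 0.0, 30.0], [-0.02, 0.0, 0.02, -0.0, 0.94, 0.0, 30.0], [-0.01, 0.0, 0.02, -0.0, 0.94, 0.0, 30.0], [-0.02, -0.0, 0.02, -0.0, 0.94, 0.0, 30.0], [-0.02, -0.0, 0.01, -0.0, 0.94, 0.0, 30.0], 
[-0.02, -0.0, 0.01, -0.0, 0.94, 0.0, 30.0], [-0.02, -0.01, 0.0, -0.0, 0.94, 0.0, 30.0], [-0.02, 0.0, 0.0, -0.0, 0.94, 0.0, 30.0], [-0.02, 0.0, 0.0, -0.0, 0.94, 0.0, 30.0], 
joints [ 21.5  48.   69.6 -16.9  79.   48.9] end [569.3 210.2  58.4] F [ 0.9  0.6 -0.8] t 5.1833 open 45.76532569550201
```

Request:
apply_moves(increments=[[[0,0,0.02,0,0.94,0,30],[0,0,0.02,0,0.94,0,30],[0,0,0.02,0,0.94,0,30],[0,0,0.02,0,0.94,0,30],[0,0,0.02,0,0.94,0,30],[0,0,0.02,0,0.94,0,30],[0,0,0.02,0,0.94,0,30],[0,0,0.02,0,0.94,0,30]]])

```text
time_s: 5.85
ee_pos: [571.4, 213.0, 61.0]
ee_rot: [[0.342, 0.929, 0.141], [0.861, -0.37, 0.348], [0.376, 0.003, -0.927]]
ft_force: [-0.4, 1.0, -0.8]
opening: 46.3
finger_force: 30.0
```

Request:
apply_moves(increments=[[[0,0,0,0,0.94,0,30],[0,0,0,0,0.94,0,30],[0,0,0,0,0.94,0,30],[0,0,0,0,0.7,0,30],[0,0,0,0,0,0,30],[0,0,0,0,0,0,30]]])

```text
time_s: 6.35
ee_pos: [570.1, 213.0, 58.8]
ee_rot: [[0.281, 0.929, 0.24], [0.697, -0.369, 0.614], [0.659, -0.005, -0.752]]
ft_force: [1.3, 0.7, -1.3]
opening: 45.5
finger_force: 30.0
```

```bash
python3 plan.py 568 207 25 68 45 6 30;python3 - <<'E'
from h import *
c=cam("top");W=c["W"];Sa=c["hsv"][:,:,1];V=c["hsv"][:,:,2]
cv2.imwrite("pics/t4.png",cv2.resize(c["image"][150:270,170:330],(640,480))[:,:,::-1])
E
```

```text
[-0.18, 0.0, 0.17, -0.01, 0.1, 0.0, 30.0], [-0.18, 0.01, 0.18, -0.01, 0.1, 0.0, 30.0], [-0.18, -0.0, 0.17, -0.01, 0.1, 0.0, 30.0], [-0.19, 0.0, 0.17, -0.01, 0.1, 0.0, 30.0], [-0.18, 0.01, 0.16, -0.01, 0.1, 0.0, 30.0], [-0.19, -0.0, 0.17, -0.01, 0.1, 0.0, 30.0], 
joints [ -5.8  37.7 106.8  65.2  44.4 -36.4] end [569.3 210.2  21.4] F [ 1.3  0.7 -1.3] t 6.35 open 45.46978620617035
```

View pics/t4.png

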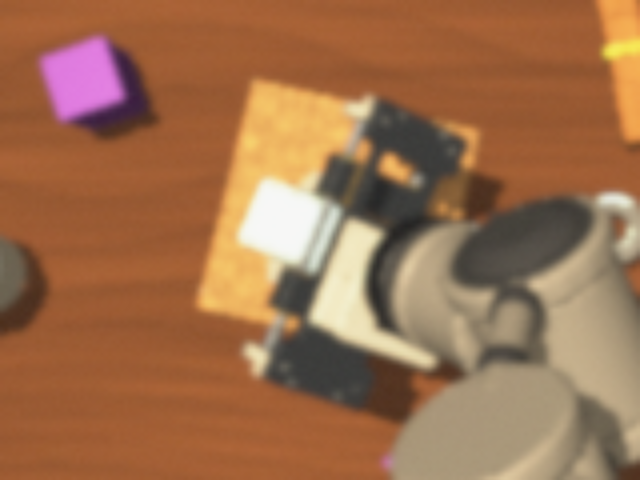

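The pot is held with its axis horizontal (crop 290,225), and the forearm is clear of the purple cube. Lower it.

Request:
apply_moves(increments=[[[-0.18,0,0.17,0,0.15,0,30],[-0.18,0,0.17,0,0.15,0,30],[-0.18,0,0.17,0,0.15,0,30],[-0.18,0,0.17,0,0.15,0,30],[-0.18,0,0.17,0,0,0,30],[0,0,0,0,0,0,30],[0,0,0,0,0,0,30],[0,0,0,0,0,0,30]]])

```text
time_s: 7.07
ee_pos: [569.5, 212.7, 28.6]
ee_rot: [[0.262, 0.93, 0.257], [0.657, -0.367, 0.658], [0.707, -0.003, -0.708]]
ft_force: [-0.4, -0.3, -1.4]
opening: 45.9
finger_force: 30.0
```

```bash
python3 plan.py 568 207 23 68 45 3 30
```

```text
[-0.11, 0.01, 0.06, -0.03, 0.0, 0.01, 30.0], [-0.11, 0.01, 0.07, -0.03, 0.0, 0.01, 30.0], [-0.1, 0.01, 0.06, -0.03, 0.0, 0.01, 30.0], 
joints [ -7.5  42.3 108.5  73.9  45.6 -48. ] end [569.4 210.3  19.6] F [-0.4 -0.3 -1.4] t 7.0667 open 45.915285091525085
```

Request:
apply_moves(increments=[[[-0.07,0,0.07,0,0,0,30],[-0.07,0,0.07,0,0,0,30],[-0.05,0,0.05,0,0,0,30],[0,0,0,0,0,0,30],[0,0,0,0,0,0,30]]])

```text
time_s: 7.48
ee_pos: [569.4, 212.4, 21.8]
ee_rot: [[0.263, 0.93, 0.258], [0.656, -0.368, 0.659], [0.708, -0.004, -0.707]]
ft_force: [-1.0, -0.3, 3.2]
opening: 45.8
finger_force: 30.0
```

Request:
apply_moves(increments=[[[-0.02,0,0.02,0,0,0,30],[0,0,0,0,0,0,50],[0,0,0,0,0,0,60],[0,0,0,0,0,0,75],[0,0,0,0,0,0,91],[0,0,0,0,0,0,91],[0,0,0,0,0,0,91]]])

```text
time_s: 8.07
ee_pos: [569.2, 212.5, 20.8]
ee_rot: [[0.263, 0.93, 0.257], [0.656, -0.368, 0.659], [0.707, -0.004, -0.707]]
ft_force: [0.3, 0.5, 5.4]
opening: 79.0
finger_force: 2.6
```

```bash
python3 plan.py 571 216 30 68 -45 16 91
```

```text
[0.0, 0.0, 0.0, -0.0, -0.94, 0.01, 91.0], [0.01, 0.0, 0.0, -0.0, -0.94, 0.01, 91.0], [0.0, 0.0, -0.0, -0.0, -0.94, 0.01, 91.0], [0.01, 0.0, -0.01, -0.0, -0.94, 0.01, 91.0], [-0.0, 0.0, -0.0, -0.0, -0.94, 0.01, 91.0], [0.0, 0.0, -0.01, -0.0, -0.94, 0.01, 91.0], [0.0, 0.01, -0.01, -0.0, -0.94, 0.01, 91.0], [0.0, -0.0, -0.02, -0.0, -0.94, 0.01, 91.0], 
[0.0, -0.0, -0.01, -0.0, -0.94, 0.01, 91.0], [-0.0, -0.0, -0.02, -0.0, -0.94, 0.01, 91.0], [-0.0, -0.0, -0.02, -0.0, -0.94, 0.01, 91.0], [-0.01, -0.0, -0.02, -0.0, -0.94, 0.01, 91.0], [-0.01, -0.0, -0.02, -0.0, -0.94, 0.01, 91.0], [-0.01, -0.0, -0.02, -0.0, -0.94, 0.01, 91.0], [-0.01, 0.0, -0.02, -0.0, -0.94, 0.01, 91.0], [-0.01, 0.0, -0.03, -0.0, -0.94, 0.01, 91.0], 
joints [ -7.5  43.2 108.6  74.8  45.4 -49.4] end [569.6 212.8  26.4] F [0.3 0.5 5.4] t 8.0667 open 78.99780147965335
```

The fingertips just touch the mat (about 5 N), so I'll raise a little and then swing back with the fingers open.

Request:
apply_moves(increments=[[[0.12,0,-0.12,0,0,0,91],[0.12,0,-0.12,0,0,0,91],[0,0,0,0,-0.94,0,91],[0,0,0,0,-0.94,0,91],[0,0,0,0,-0.94,0,91],[0,0,0,0,-0.94,0,91],[0,0,0,0,-0.94,0,91],[0,0,0,0,-0.94,0,91]]])

```text
time_s: 8.73
ee_pos: [568.2, 212.3, 28.9]
ee_rot: [[0.357, 0.93, 0.081], [0.902, -0.366, 0.227], [0.241, -0.008, -0.971]]
ft_force: [-0.0, 0.7, -0.8]
opening: 90.9
finger_force: 0.0
```

```bash
python3 plan.py 571 216 32 68 -45 10 91
python3 - <<'E'
from h import *
c=cam("top");cv2.imwrite("pics/t5.png",cv2.resize(c["image"][150:270,170:330],(640,480))[:,:,::-1])
E
```

```text
[-0.0, 0.01, 0.01, -0.01, -0.98, 0.01, 91.0], [0.0, 0.0, 0.01, -0.01, -0.98, 0.01, 91.0], [0.0, 0.01, 0.01, -0.01, -0.98, 0.01, 91.0], [0.0, 0.0, 0.0, -0.01, -0.98, 0.01, 91.0], [0.01, 0.01, 0.0, -0.01, -0.98, 0.01, 91.0], [0.0, -0.0, 0.0, -0.01, -0.98, 0.01, 91.0], [0.0, 0.0, -0.0, -0.01, -0.98, 0.01, 91.0], [0.01, 0.01, -0.01, -0.01, -0.98, 0.01, 91.0], 
[-0.0, 0.0, -0.0, -0.01, -0.98, 0.01, 91.0], [0.0, 0.01, -0.01, -0.01, -0.98, 0.01, 91.0], 
joints [ 7.  38.4 95.2 18.9 41.6 14.8] end [569.7 212.7  28.4] F [-0.   0.7 -0.8] t 8.7333 open 90.87992355567172
```

View pics/t5.png

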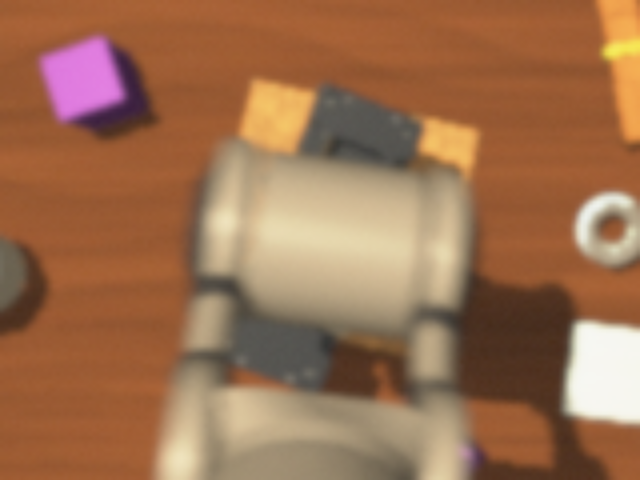

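The arm hides the pot in this view and the forces are nil. I'll continue the swing.

Request:
apply_moves(increments=[[[0,0,0,0,-0.98,0,91],[0,0,0,0,-0.98,0,91],[0,0,0,0,-0.98,0,91],[0,0,0,0,-0.98,0,91],[0,0,0,0,-0.98,0,91],[0,0,0,0,-0.98,0,91],[0,0,0,0,-0.98,0,91],[0,0,0,0,-0.98,0,91]]])

```text
time_s: 9.45
ee_pos: [567.3, 213.7, 28.2]
ee_rot: [[0.298, 0.931, -0.209], [0.785, -0.364, -0.502], [-0.544, -0.015, -0.839]]
ft_force: [0.8, -0.2, -0.7]
opening: 91.0
finger_force: 0.0
```

Request:
apply_moves(increments=[[[0,0,0,0,-0.98,0,91],[0,0,0,0,-0.98,0,91],[0,0,0,0,0,0,91],[0,0,0,0,0,0,91]]])

```text
time_s: 9.78
ee_pos: [566.5, 213.5, 25.3]
ee_rot: [[0.248, 0.932, -0.266], [0.669, -0.363, -0.649], [-0.701, -0.017, -0.713]]
ft_force: [-0.7, -0.0, -0.0]
opening: 90.9
finger_force: 0.0
```

```bash
python3 plan.py 571 216 30 68 -45 3 91
python3 - <<'E'
from h import *
c=cam("top");cv2.imwrite("pics/t6.png",cv2.resize(c["image"][150:270,170:330],(640,480))[:,:,::-1])
W=c["W"];m=(np.hypot(W[:,:,0]-571,W[:,:,1]-212)<35)&(W[:,:,2]>44)&(W[:,:,2]<58)&(c["hsv"][:,:,1]<70)&(c["hsv"][:,:,2]>190)
m=blob(m,(245,208));print(m.sum(),*rect(W,m))
E
```

```text
[-0.01, 0.04, -0.02, -0.01, -0.03, 0.07, 91.0], [-0.01, 0.05, -0.01, -0.01, -0.03, 0.07, 91.0], [-0.0, 0.04, -0.02, -0.01, -0.03, 0.07, 91.0], 
joints [ 26.7  62.2  55.3 -27.7  98.   52.6] end [569.8 212.8  26.5] F [-0.7 -0.  -0. ] t 9.7833 open 90.9085790430765
324 [571.9 217.7  56.5  45.5  68.1] 50.4
```

View pics/t6.png

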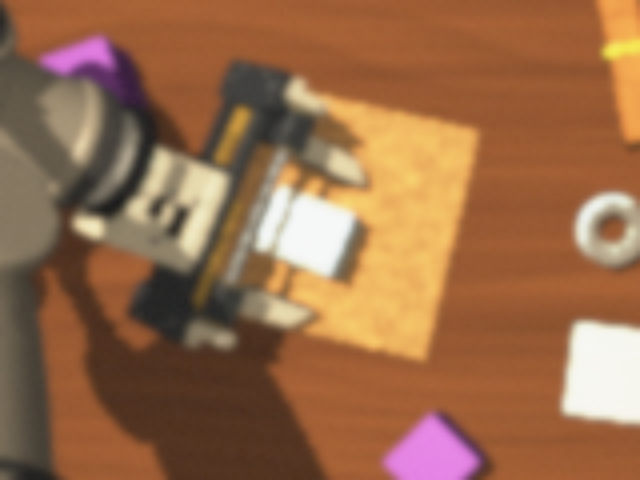

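The pot lies flat on its side (crop 315,235), 56x46 mm with its top at 50 mm and centred between the fingers. Grip it and turn it another 90°.

Request:
apply_moves(increments=[[[0,0.15,0,0,0,0.1,75],[0,0,0,0,0,0,60],[0,0,0,0,0,0,40],[0,0,0,0,0,0,30],[0,0,0,0,0,0,30],[0,0,0,0,0,0,30],[0,0,0,0,0,0,30],[0,0,0,0,0,0,30]]])

```text
time_s: 10.5
ee_pos: [571.1, 211.8, 28.3]
ee_rot: [[0.262, 0.928, -0.263], [0.662, -0.371, -0.651], [-0.702, -0.004, -0.712]]
ft_force: [-0.6, -0.1, 0.3]
opening: 46.1
finger_force: 30.0
```

Request:
apply_moves(increments=[[[-0.25,0,-0.25,0,0,0,30],[-0.25,0,-0.25,0,0,0,30],[-0.25,0,-0.25,0,0,0,30],[-0.25,0,-0.25,0,0,0,30],[0.02,0,0,0,0.94,0,30],[0.02,0,0,0,0.94,0,30],[0.02,0,0,0,0.94,0,30],[0.02,0,0,0,0.94,0,30]]])

```text
time_s: 11.17
ee_pos: [572.3, 213.6, 63.9]
ee_rot: [[0.344, 0.929, -0.138], [0.863, -0.371, -0.343], [-0.37, -0.001, -0.929]]
ft_force: [0.2, -1.3, -1.2]
opening: 46.1
finger_force: 30.0
```

Request:
apply_moves(increments=[[[0,0,0.02,0,0.94,0,30],[0,0,0.02,0,0.94,0,30],[0,0,0.02,0,0.94,0,30],[0,0,0.02,0,0.94,0,30],[0,0,0.02,0,0.94,0,30],[0,0,0.02,0,0.94,0,30],[0,0,0.02,0,0.94,0,30],[0,0,0.02,0,0.94,0,30]]])

```text
time_s: 11.83
ee_pos: [572.4, 212.5, 60.4]
ee_rot: [[0.341, 0.929, 0.147], [0.854, -0.371, 0.366], [0.394, 0.0, -0.919]]
ft_force: [-0.5, 1.1, -1.9]
opening: 46.2
finger_force: 30.0
```

Request:
apply_moves(increments=[[[0,0,0,0,0.94,0,30],[0,0,0,0,0.94,0,30],[0,0,0,0,0.94,0,30],[0,0,0,0,0.94,0,30],[0,0,0,0,0,0,30],[0,0,0,0,0,0,30]]])

```text
time_s: 12.33
ee_pos: [570.9, 212.4, 57.8]
ee_rot: [[0.273, 0.929, 0.251], [0.668, -0.371, 0.646], [0.693, -0.009, -0.721]]
ft_force: [1.0, -0.2, -1.4]
opening: 45.9
finger_force: 30.0
```

```bash
python3 plan.py 570 213 35 68 45 5 30
```

```text
[-0.12, -0.01, 0.17, -0.02, 0.04, -0.01, 30.0], [-0.13, -0.0, 0.18, -0.02, 0.04, -0.01, 30.0], [-0.13, -0.01, 0.17, -0.02, 0.04, -0.01, 30.0], [-0.12, -0.01, 0.17, -0.02, 0.04, -0.01, 30.0], [-0.13, -0.01, 0.17, -0.02, 0.04, -0.01, 30.0], 
joints [ -7.   38.6 107.5  68.8  46.1 -40.7] end [571.2 216.3  31.5] F [ 1.  -0.2 -1.4] t 12.3333 open 45.8607219741033
```

Request:
apply_moves(increments=[[[-0.13,0,0.13,0,0.07,0,30],[-0.13,0,0.13,0,0.07,0,30],[-0.13,0,0.13,0,0.07,0,30],[-0.13,0,0.13,0,0,0,30],[-0.13,0,0.13,0,0,0,30],[-0.13,0,0.13,0,0,0,30],[0,0,0,0,0,0,30],[0,0,0,0,0,0,30]]])

```text
time_s: 13.0
ee_pos: [570.7, 213.7, 30.4]
ee_rot: [[0.264, 0.929, 0.257], [0.653, -0.369, 0.662], [0.71, -0.007, -0.704]]
ft_force: [0.3, 1.3, -1.8]
opening: 45.8
finger_force: 30.0
```

Request:
apply_moves(increments=[[[-0.05,0,0.05,0,0,0,30],[-0.05,0,0.05,0,0,0,30],[-0.04,0,0.04,0,0,0,30],[0,0,0,0,0,0,30],[0,0,0,0,0,0,30]]])

```text
time_s: 13.42
ee_pos: [571.3, 213.9, 28.3]
ee_rot: [[0.262, 0.93, 0.26], [0.65, -0.369, 0.664], [0.713, -0.005, -0.701]]
ft_force: [-7.7, -3.9, 16.4]
opening: 46.1
finger_force: 30.0
```

Request:
apply_moves(increments=[[[0.03,0,-0.03,0,0,0,30],[0.01,0,-0.01,0,0,0,30],[0,0,0,0,0,0,50],[0,0,0,0,0,0,60],[0,0,0,0,0,0,75],[0,0,0,0,0,0,91],[0,0,0,0,0,0,91],[0,0,0,0,0,0,91]]])

```text
time_s: 14.08
ee_pos: [570.7, 213.4, 26.7]
ee_rot: [[0.265, 0.929, 0.258], [0.652, -0.369, 0.662], [0.71, -0.007, -0.704]]
ft_force: [0.0, 0.6, -0.2]
opening: 78.5
finger_force: 0.0
```

Request:
apply_moves(increments=[[[0,0,-0.3,0,0,0,91],[0,0,-0.6,0,0,0,91],[0,0,-0.8,0,0,0,91],[0,0,-0.9,0,0,0,91],[0,0,-0.9,0,0,0,91],[0,0,-0.9,0,-0.3,0,91],[0,0,-0.9,0,-0.6,0,91],[0,0,-0.9,0,-0.9,0,91]]])

```text
time_s: 14.75
ee_pos: [530.4, 110.4, 137.9]
ee_rot: [[0.313, 0.928, 0.203], [0.765, -0.373, 0.525], [0.562, -0.009, -0.827]]
ft_force: [0.4, 0.1, -0.6]
opening: 91.0
finger_force: 0.0
```

```bash
python3 plan.py 514 -186 240 14 0 24 60
python3 - <<'E'
from h import *
ims=[]
for n,r in(("top",(150,170)),("side",(220,240))):
    c=cam(n);ims.append(cv2.resize(c["image"][r[0]:r[0]+120,r[1]:r[1]+160],(400,300)))
    W=c["W"];m=(np.hypot(W[:,:,0]-571,W[:,:,1]-215)<45)&(W[:,:,2]>53)&(W[:,:,2]<68)&(c["hsv"][:,:,1]<90)
    if m.sum()>20: print(n,m.sum(),*rect(W,m))
cv2.imwrite("pics/c7.png",np.hstack(ims)[:,:,::-1])
E
```

```text
[-0.3, 0.16, -0.4, -0.12, -0.22, 0.36, 60.0], [-0.29, 0.18, -0.39, -0.12, -0.22, 0.36, 60.0], [-0.3, 0.19, -0.38, -0.12, -0.22, 0.36, 60.0], [-0.31, 0.2, -0.36, -0.12, -0.22, 0.36, 60.0], [-0.3, 0.23, -0.37, -0.12, -0.22, 0.36, 60.0], [-0.3, 0.24, -0.35, -0.12, -0.22, 0.36, 60.0], [-0.3, 0.25, -0.34, -0.12, -0.22, 0.36, 60.0], [-0.3, 0.27, -0.33, -0.12, -0.22, 0.36, 60.0], 
[-0.29, 0.29, -0.32, -0.12, -0.22, 0.36, 60.0], [-0.29, 0.29, -0.31, -0.12, -0.22, 0.36, 60.0], [-0.29, 0.32, -0.3, -0.12, -0.22, 0.36, 60.0], [-0.28, 0.33, -0.29, -0.12, -0.22, 0.36, 60.0], [-0.28, 0.34, -0.28, -0.12, -0.22, 0.36, 60.0], [-0.27, 0.36, -0.27, -0.12, -0.22, 0.36, 60.0], [-0.26, 0.37, -0.25, -0.12, -0.22, 0.36, 60.0], [-0.25, 0.38, -0.25, -0.12, -0.22, 0.36, 60.0], 
[-0.25, 0.39, -0.24, -0.12, -0.22, 0.36, 60.0], [-0.23, 0.41, -0.22, -0.12, -0.22, 0.36, 60.0], [-0.23, 0.42, -0.22, -0.12, -0.22, 0.36, 60.0], [-0.21, 0.42, -0.21, -0.12, -0.22, 0.36, 60.0], [-0.2, 0.44, -0.19, -0.12, -0.22, 0.36, 60.0], [-0.19, 0.45, -0.19, -0.12, -0.22, 0.36, 60.0], [-0.18, 0.46, -0.17, -0.12, -0.22, 0.36, 60.0], [-0.16, 0.46, -0.17, -0.12, -0.22, 0.36, 60.0], 
joints [-15.3  25.4 107.2  44.4  53.1 -22.6] end [ 514.1 -186.   235. ] F [ 0.4  0.1 -0.6] t 14.75 open 90.99359648578591
top 102 [572.9 216.3  46.6  45.8  67.5] 60.0
side 191 [571.3 214.8  48.1  47.5  66.4] 59.7
```

View pics/c7.png

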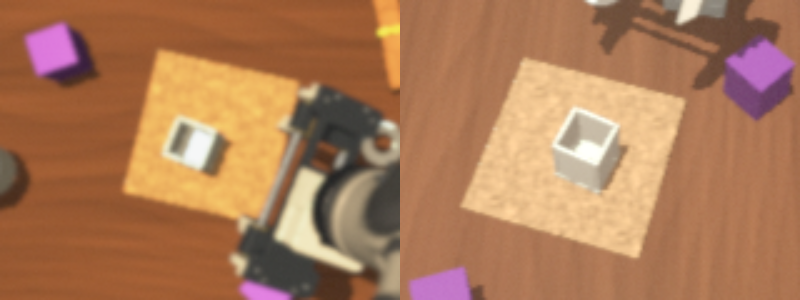

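The pot stands mouth-up on the mat (left crop 193,145; right crop 587,148), with its rim at 60 mm. Next the lid.

```bash
python3 plan.py 513.5 -186 195 14 0 16 50
```

```text
[-0.52, 0.23, -0.5, -0.17, -0.33, 0.55, 50.0], [-0.52, 0.27, -0.47, -0.17, -0.33, 0.55, 50.0], [-0.52, 0.31, -0.45, -0.17, -0.33, 0.55, 50.0], [-0.51, 0.35, -0.43, -0.17, -0.33, 0.55, 50.0], [-0.51, 0.38, -0.4, -0.17, -0.33, 0.55, 50.0], [-0.5, 0.42, -0.38, -0.17, -0.33, 0.55, 50.0], [-0.49, 0.45, -0.36, -0.17, -0.33, 0.55, 50.0], [-0.48, 0.49, -0.33, -0.17, -0.33, 0.55, 50.0], 
[-0.45, 0.51, -0.3, -0.17, -0.33, 0.55, 50.0], [-0.44, 0.55, -0.28, -0.17, -0.33, 0.55, 50.0], [-0.41, 0.58, -0.26, -0.17, -0.33, 0.55, 50.0], [-0.39, 0.6, -0.23, -0.17, -0.33, 0.55, 50.0], [-0.36, 0.63, -0.21, -0.17, -0.33, 0.55, 50.0], [-0.33, 0.65, -0.19, -0.17, -0.33, 0.55, 50.0], [-0.29, 0.68, -0.16, -0.17, -0.33, 0.55, 50.0], [-0.27, 0.69, -0.14, -0.17, -0.33, 0.55, 50.0], 
joints [-15.1  25.1 106.9  44.5  53.1 -22.6] end [ 513.4 -186.1  189.9] F [0.3 0.5 0.8] t 14.85 open 91.12918674939318
```

Request:
apply_moves(increments=[[[-0.52,0.23,-0.5,-0.17,-0.33,0.55,50],[-0.52,0.27,-0.47,-0.17,-0.33,0.55,50],[-0.52,0.31,-0.45,-0.17,-0.33,0.55,50],[-0.51,0.35,-0.43,-0.17,-0.33,0.55,50],[-0.51,0.38,-0.4,-0.17,-0.33,0.55,50],[-0.5,0.42,-0.38,-0.17,-0.33,0.55,50],[-0.49,0.45,-0.36,-0.17,-0.33,0.55,50],[-0.48,0.49,-0.33,-0.17,-0.33,0.55,50]]])

```text
time_s: 15.52
ee_pos: [521.5, -36.6, 160.6]
ee_rot: [[0.738, 0.653, 0.17], [0.608, -0.753, 0.251], [0.292, -0.082, -0.953]]
ft_force: [0.2, -0.5, 0.1]
opening: 50.3
finger_force: 0.0
```

Request:
apply_moves(increments=[[[-0.45,0.51,-0.3,-0.17,-0.33,0.55,50],[-0.44,0.55,-0.28,-0.17,-0.33,0.55,50],[-0.41,0.58,-0.26,-0.17,-0.33,0.55,50],[-0.39,0.6,-0.23,-0.17,-0.33,0.55,50],[-0.36,0.63,-0.21,-0.17,-0.33,0.55,50],[-0.33,0.65,-0.19,-0.17,-0.33,0.55,50],[-0.29,0.68,-0.16,-0.17,-0.33,0.55,50],[-0.27,0.69,-0.14,-0.17,-0.33,0.55,50]]])

```text
time_s: 16.18
ee_pos: [511.4, -184.9, 183.6]
ee_rot: [[0.971, 0.237, -0.008], [0.237, -0.971, 0.006], [-0.006, -0.008, -1.0]]
ft_force: [-0.9, 0.1, 0.2]
opening: 50.2
finger_force: 0.0
```

```bash
python3 plan.py 513.5 -186 160 14 0 3 50
```

```text
[0.03, 0.02, 0.38, -0.02, 0.02, -0.02, 50.0], [0.02, 0.03, 0.38, -0.02, 0.02, -0.02, 50.0], [0.02, 0.02, 0.38, -0.02, 0.02, -0.02, 50.0], 
joints [-28.   24.8  88.8   0.1  66.9  48.2] end [ 513.4 -186.1  155.1] F [-0.9  0.1  0.2] t 16.1833 open 50.16675216900512
```

Request:
apply_moves(increments=[[[0.07,0.05,0.4,0,0,0,50],[0,0,0.5,0,0,0,50],[0,0,0.5,0,0,0,50],[0,0,0.5,0,0,0,50],[0,0,0.3,0,0,0,50],[0,0,0.1,0,0,0,50],[0,0,0,0,0,0,50],[0,0,0,0,0,0,50]]])

```text
time_s: 16.85
ee_pos: [513.9, -185.0, 126.9]
ee_rot: [[0.971, 0.24, -0.005], [0.24, -0.971, 0.005], [-0.004, -0.006, -1.0]]
ft_force: [0.6, 0.4, 0.3]
opening: 50.2
finger_force: 0.0
```

```bash
python3 plan.py 513.5 -186 125.5 14 0 3 50
python3 - <<'E'
from h import *
ims=[]
for n,r in(("top",(160,320)),("side",(90,270))):
    c=cam(n);ims.append(cv2.resize(c["image"][r[0]:r[0]+120,r[1]:r[1]+160],(400,300)))
cv2.imwrite("pics/c8.png",np.hstack(ims)[:,:,::-1])
E
```

```text
[-0.01, 0.01, 0.08, -0.02, 0.01, -0.01, 50.0], [-0.01, 0.01, 0.09, -0.02, 0.01, -0.01, 50.0], [-0.01, 0.02, 0.08, -0.02, 0.01, -0.01, 50.0], 
joints [-27.9  28.6  92.6   0.1  59.2  48.2] end [ 513.4 -186.1  120.6] F [0.6 0.4 0.3] t 16.85 open 50.22559799753344
```

View pics/c8.png

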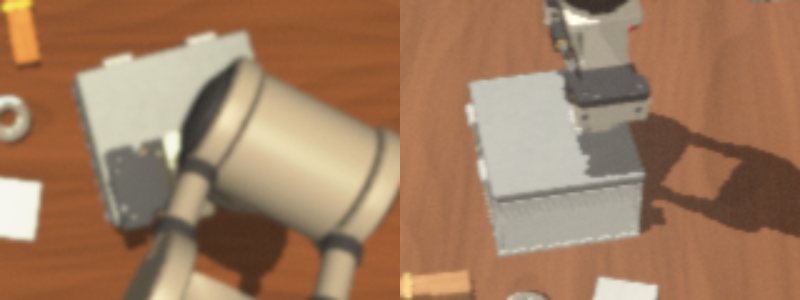

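The gripper straddles the grip over the lid's front (right crop 607,110). Lower the last few millimetres and pinch.

Request:
apply_moves(increments=[[[0,0.03,0.1,0,0,0,50],[0,0,0.1,0,0,0,35],[0,0,0.03,0,0,0,20],[0,0,0,0,0,0,8],[0,0,0,0,0,0,4],[0,0,0,0,0,0,4],[0,0,0,0,0,0,4],[0,0,0,0,0,0,4]]])

```text
time_s: 17.62
ee_pos: [514.5, -187.6, 121.2]
ee_rot: [[0.971, 0.24, -0.004], [0.24, -0.971, 0.001], [-0.004, -0.002, -1.0]]
ft_force: [0.8, -6.0, -2.9]
opening: 15.8
finger_force: 30.0
```

Request:
apply_moves(increments=[[[0,0.03,-0.04,0,0,0,4],[0,0,-0.04,0,0,0,4],[0,0,-0.04,0,0,0,4],[0,0,-0.04,0,0,0,4],[0,0,0,0,0,0,4]]])

```text
time_s: 18.03
ee_pos: [514.8, -187.6, 122.6]
ee_rot: [[0.971, 0.239, -0.005], [0.239, -0.971, 0.003], [-0.004, -0.005, -1.0]]
ft_force: [8.2, -5.7, -21.1]
opening: 15.7
finger_force: 30.0
```

Request:
apply_moves(increments=[[[0,0,-0.04,0,0,0,4],[0,0,-0.04,0,0,0,4],[0,0,0,0,0,0,4],[0,0,0,0,0,0,4]]])

```text
time_s: 18.37
ee_pos: [515.7, -187.4, 126.7]
ee_rot: [[0.971, 0.24, -0.002], [0.24, -0.971, 0.003], [-0.002, -0.003, -1.0]]
ft_force: [6.0, -0.9, -7.2]
opening: 15.7
finger_force: 30.0
```

Request:
apply_moves(increments=[[[0.02,0,-0.06,0,-0.2,0,4],[0.02,0,-0.06,0,-0.2,0,4],[0.02,0,-0.06,0,-0.2,0,4],[0.02,0,-0.06,0,-0.2,0,4],[0.02,0,-0.06,0,-0.2,0,4],[0.02,0,-0.06,0,-0.2,0,4],[0,0,0,0,0,0,4],[0,0,0,0,0,0,4]]])

```text
time_s: 19.03
ee_pos: [518.6, -186.6, 136.2]
ee_rot: [[0.963, 0.24, -0.124], [0.238, -0.971, -0.027], [-0.127, -0.003, -0.992]]
ft_force: [2.2, -3.3, 0.4]
opening: 15.9
finger_force: 30.0
```

Run:
```python
from h import *
for n in("top","side"):
    c=cam(n);W=c["W"];d=W-[561,-174.5,0];a=np.radians(14.2)
    bx=d[:,:,0]*np.cos(a)+d[:,:,1]*np.sin(a);by=-d[:,:,0]*np.sin(a)+d[:,:,1]*np.cos(a)
    g=(abs(by)<86)&(abs(bx)<84)&(W[:,:,2]>90)&(W[:,:,2]<104+(88-bx)*.3)&(c["hsv"][:,:,1]<60)
    for s in(by>55,by<-55):
        m=g&s
        if m.sum()<30: continue
        z=W[:,:,2][m];x=bx[m]
        k=np.ones(len(x),bool)
        for _ in range(5): 
            p=np.polyfit(x[k],z[k],1);k=abs(z-np.polyval(p,x))<4
        print(n,m.sum(),k.sum(),"slope",p.round(3),"front z",np.polyval(p,-80).round(1),np.polyval(p,80).round(1))
```

```text
top 357 348 slope [ -0.115 111.297] front z 120.5 102.1
top 59 55 slope [-1.11000e-01  1.12246e+02] front z 121.2 103.3
side 571 516 slope [ -0.122 112.043] front z 121.8 102.3
side 253 246 slope [ -0.128 112.082] front z 122.3 101.8
```

The front edge is up about 19–20 mm by the lid slope, and the grip is firm. Quick hold to check stability, then hand in.

Request:
apply_moves(increments=[[[0,0,0,0,0,0,4],[0,0,0,0,0,0,4],[0,0,0,0,0,0,4],[0,0,0,0,0,0,4]]])

```text
time_s: 19.47
ee_pos: [518.5, -186.6, 136.1]
ee_rot: [[0.963, 0.239, -0.124], [0.238, -0.971, -0.027], [-0.127, -0.004, -0.992]]
ft_force: [4.0, -3.6, -0.4]
opening: 15.8
finger_force: 30.0
```

```bash
python3 -c "
from station import close_job
print(close_job())"
```

```text
the job is handed in; nothing more can be done
None
```

The pot stands mouth-up on its mat and is released, the lid is free of its seal and held about 20 mm ajar by its grip, and the job was handed in at about 19.5 s.

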